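Rack the dry rings and lock them with the rod

ROBOT

A 7-joint arm with a two-finger parallel gripper is mounted at the origin on the work surface. World frame = base frame: x ahead of the robot, y to its left, z up, the work surface at z = 0. Lengths are in mm, angles in rad, forces in N, time in s.
With the tool pointing down it reaches from about 350 to 900 mm from the base axis. Payload 7.2 kg.
Tool frame: the origin (TCP) lies midway between the tips of the shut fingers; the grasp point (between the pads) lies 19 mm behind it (arm.grasp_offset is the z of the grasp point in the tool frame, in mm); z points along the fingers, y is the line along which they close (so a half turn about z gives the same grasp; the last joint's range is limited). The gripper opens to 88 mm and grips with 3 to 60 N. Pads are 20 mm wide; open, the fingers measure 115 mm over their backs; the gripper's body (75 mm by 178 mm) begins 61 mm behind the grasp point.
Start: joints at [-1.334, 0.411, -0.013, 1.596, 0.006, 1.134, -0.082], TCP at [187.573, 596.192, 222.653] pointing down, gripper open.
Joint ranges: [-2.95, 2.95], [-0.29, 1.99], [-1.47, 1.44], [0.14, 2.54], [-1.03, 4.17], [0.13, 1.85], [-2.86, 2.86]. Speed limits (rad/s): [2.39, 2.39, 3.01, 3.01, 3.14, 3.14, 3.14].

INTERFACE

Orientations are given as a rotation vector (axis times angle).
In Python, from bench import arm, open_gripper, grasp, inverse_kinematics, read_camera, get_calibration gives the robot as it stands. The module is installed in compiled form; this text tells all that it offers. Calls block until the motion is done:
- arm.move_ptp(position, orientation): joint-space move of the TCP to a pose.
- arm.move_linear(position, max_speed=150, attitude=None): straight line of the TCP; attitude=None keeps the orientation; max_speed is the mean speed in mm/s.
- arm.move_joints(angles): joint-space move.
- open_gripper() and grasp(effort=None): open the fingers fully, or close them until they stop; effort is the grip in N (None keeps the last).
- arm.hold(seconds).
- inverse_kinematics(position, orientation): joint angles nearest the present ones, or None.
- arm.read_state(): the state.
- read_camera(name): name is "scene" or "top" or "wrist"; returns (picture, depth): 384x512x3 uint8, blue, green, red; 384x512 float32, mm along the optical axis (not along the pixel's ray), 0 where there is no reading.
- get_calibration(name): a dict with "K" (3x3 intrinsics, pixels), "dist" ([k1, k2, p1, p2, k3] as OpenCV has them; the pictures are not rectified), "rvec" (rotation vector, rad) and "tvec" (3), from world to camera coordinates, as OpenCV has them; the wrist camera has in their place "hand_eye" (4x4, takes a point from camera to tool coordinates, whose origin is the TCP and whose axes are the flange's). Camera axes: x right, y down, z forward; pixel columns grow to the right and rows downward; lengths in mm; the calibration is good to about 2 mm. A picture is of the moment at which its call begins: read the wrist's pose just before it. get_calibration takes no time and is no camera call.
A pose or a line that the arm cannot do raises arm.Unreachable and nothing moves.
- arm.finish_job(): hands the job in; it is judged then, once.
The state is a dict: "clock": time; "joint_positions": joint angles; "joint_vel": joint speeds; "effort": joint torques, N m; "tool_pos": TCP position; "tcp_rot": TCP orientation; "ft_force": force on the tool from outside, world axes, zero at the start; "wrist_torque": the same for the moment, N m; "opening": finger opening in mm; "grasp_force": force on a finger pad.
Only numpy, scipy, OpenCV 4.12 (cv2) and the standard library are available. Lean on these libraries where they do the work, as an engineer would, in place of code of your own. Each camera call takes 0.05 s, during which the arm holds its last target. There are 200 camera calls.

TASK

The two black-stained wooden rings on the drying stand are dry: lift each one up and off its peg and stand it upright in the carrying rack's cradle of its own size, the large ring in the large cradle and the small one in the small cradle. Then push the rack's retaining rod fully home through both rings. Do not let a ring fall or lie on the bench, and leave the pot, sanding block and bare disc where they are.

Things in the scene. Friction and masses are not known exactly. Their poses are not given: they have to be found in the camera images.
- large_ring: Large black wooden ring, outer diameter 125 mm, hole 50 mm, 24 mm thick, 0.17 kg nominal. Origin at its centre; its x axis is the ring's axis. Hangs upright (axis level) on one of the two pegs, which passes through its hole.
- small_ring: Small black wooden ring, outer diameter 100 mm, hole 50 mm, 24 mm thick, 0.10 kg nominal. Origin at its centre; its x axis is the ring's axis. Hangs on the other peg.
- stand: Fixed wooden drying stand, base 190 x 250 x 20 mm. Origin on the bench below the line of the hung rings. Two level steel pegs point along its -x axis (roughly to the robot), at y = +85 and -85 mm. Crossbar behind the rings at x = +64 to +86 mm, top at 133 mm. Either ring may hang on either peg, at x -10 to +10 mm.
- peg_left (a point): On top of the peg at the stand's +y side, at x = 0 of the stand, 125 mm above the bench. Both pegs are alike: 12 mm thick, level from the crossbar to x = -52 mm, then the tip bends up and ends at x = -67 mm, 141 mm high. So a hung ring must rise 16 to 38 mm (27 is the middle) before it can come off along the stand's -x.
- peg_right (a point): The same point on the peg at the stand's -y side.
- rack: Fixed plywood carrying rack, base 170 (x) by 345 (y) by 10 mm. Origin on the bench under its middle. Two slots 30 mm wide for standing rings (ring axis along the rack's y), walls 50 mm high: large cradle at y = -122 mm, small cradle at y = -47 mm. End plates 70 mm wide, 100 mm high at y = -165 to -153 mm and -16 to -4 mm.
- cradle_large (a point): Where the large ring's centre lies once seated in the large cradle, 72.5 mm above the bench. This slot is 121 mm between its cheeks, its floor 10 mm high.
- cradle_small (a point): Where the small ring's centre lies once seated in the small cradle, 72.5 mm above the bench. This slot is 94 mm between its cheeks, its floor 22.5 mm high.
- rod (a joint): Travel (m) of the 16 mm steel retaining rod along the rack's -y, 72.5 mm above the bench on the rack's middle line: 0 drawn out, 0.145 home at its stop, collar against the near end plate and tip through both rings in the far plate. Starts at 0 to 0.02. About 2 N of friction; it stays where it is left.
- rod_grip (a point): On the rod's upright round dark-wood handle, 20 mm thick: 125 mm above the bench on the handle's axis, 14 mm below its top. Moves with the rod. The handle stands free from 90 to 138 mm height.
- paint_pot: Bystander: clear plastic pot, 90 mm wide, 95 mm high. Origin under its middle.
- sanding_block: Bystander: cork sanding block 70 x 115 x 35 mm. Origin under its middle.
- bare_disc: Bystander: bare wooden disc 90 mm wide, 24 mm thick, with a small hole. Origin under its middle.
Not all that is in view belongs to the job. Leave any red look-alike of the small_ring alone.

How it is judged (in metres and radians):
On the way, in this order (a step that is already met when the one before it is completed fails the run):
1. one of the rings is off its peg and clear of the stand's pegs (((distance between large_ring and peg_left above 0.09 m and distance between large_ring and peg_right above 0.09 m) or (distance between small_ring and peg_left above 0.09 m and distance between small_ring and peg_right above 0.09 m))), for 0.1 s.
2. both rings are seated upright in their own cradles (angle between the x axis of each of large_ring, small_ring and the y axis of rack, either way round below 0.2 rad and x of large_ring in the frame of rack between -0.008 and 0.008 m and y of large_ring in the frame of rack between -0.13 and -0.114 m and z of large_ring in the frame of rack between 0.0675 and 0.0775 m and x of small_ring in the frame of rack between -0.008 and 0.008 m and y of small_ring in the frame of rack between -0.055 and -0.039 m and z of small_ring in the frame of rack between 0.0675 and 0.0775 m), for 0.2 s.
3. the rod is home (value of joint rod above 0.138 m), for 0.2 s.
At the end, for the whole second after the job is handed in: Large ring in the large cradle and small ring in the small cradle, each centre within 8 mm sideways and 5 mm in height of its seated place, axis within 0.2 rad of the rack's y; rod pushed in at least 138 mm of 145; rings at rest (all of step 2 and value of joint rod above 0.138 m and linear speed of each of large_ring, small_ring below 0.03 m/s); the robot touches nothing.
It fails at once if a ring fell or lay on the bench (height (world z) of large_ring below 0.055 m or height (world z) of small_ring below 0.045 m).
It fails at once if a bystander was displaced by more than 40 mm (distance of any of paint_pot, sanding_block, bare_disc from where it was at the start of the episode above 0.04 m).
It also fails if it takes over 72 s, if anything falls off the work surface, if the arm or the gripper's body presses on something with over 40 N, if the wrist force passes 120 N, or if a joint passes its speed limit or range.

## Working session

There is one attempt and no reset: what is moved stays moved. The work goes in short steps, each a Python script; the robot and the scene stay as the last script left them, time stands still between calls to the robot, and variables do not carry over. Pictures are saved under pics/ and viewed, at most 10 in all, crops included, and the job is handed in when it is done.

```bash
mkdir -p pics; cat > h.py <<'E'
import numpy as np, cv2
from bench import arm, open_gripper, grasp, inverse_kinematics, read_camera, get_calibration
from scipy.spatial.transform import Rotation as R
def cam(name):
    c=get_calibration(name)
    K=np.array(c["K"],float);d=np.array(c["dist"],float)
    if name=="wrist":
        s=arm.read_state();T=np.eye(4);T[:3,:3]=R.from_rotvec(s["tcp_rot"]).as_matrix();T[:3,3]=s["tool_pos"]
        W=T@np.array(c["hand_eye"])
    else:
        M=np.eye(4);M[:3,:3]=cv2.Rodrigues(np.array(c["rvec"],float))[0];M[:3,3]=np.ravel(c["tvec"]);W=np.linalg.inv(M)
    return K,d,W
def rays(px,K,d):
    n=cv2.undistortPoints(np.array(px,float).reshape(-1,1,2),K,d)[:,0]
    return np.c_[n,np.ones(len(n))]
def cloud(dep,K,d,W):
    v,u=np.mgrid[:dep.shape[0],:dep.shape[1]]
    r=rays(np.c_[u.ravel(),v.ravel()],K,d)*dep.reshape(-1,1)
    return (r@W[:3,:3].T+W[:3,3]).reshape(dep.shape+(3,))
def onplane(px,z,K,d,W):
    r=rays(px,K,d)@W[:3,:3].T
    return W[:3,3]+r*((z-W[2,3])/r[:,2])[:,None]
E
python3 - <<'E'
from h import *
for n in("scene","top"):
    c=cam(n);im,dep=read_camera(n);cv2.imwrite(f"pics/{n}.png",im)
    P=cloud(dep,*c);P[dep==0]=np.nan;np.savez(f"{n}.npz",im=im,dep=dep,P=P,K=c[0],d=c[1],W=c[2]);print(n,c[2].round(2).tolist(),c[0][0,0])
print(get_calibration("wrist"));print(arm.read_state(),arm.grasp_offset)
E
```

```text
scene [[0.87, 0.41, -0.28, 802.46], [0.5, -0.71, 0.51, -522.7], [0.01, -0.58, -0.81, 876.23], [0.0, 0.0, 0.0, 1.0]] 367.60682849266414
top [[0.02, -0.98, 0.18, 288.28], [-1.0, -0.02, 0.0, -30.76], [0.0, -0.18, -0.98, 1243.56], [0.0, 0.0, 0.0, 1.0]] 421.85462515432874
{'K': array([[289.59834516,   0.        , 254.96390312],
       [  0.        , 289.59834516, 198.27832883],
       [  0.        ,   0.        ,   1.        ]]), 'dist': array([-0.02882624,  0.        ,  0.        ,  0.        ,  0.        ]), 'hand_eye': array([[-3.28044543e-04, -9.55815130e-01, -2.93968247e-01,
         8.07126000e+01],
       [ 9.99999869e-01, -1.98138825e-04, -4.71685002e-04,
        -4.36927086e-01],
       [ 3.92597139e-04, -2.93968363e-01,  9.55815070e-01,
        -1.62461458e+02],
       [ 0.00000000e+00,  0.00000000e+00,  0.00000000e+00,
         1.00000000e+00]])}
{'clock': 0.1, 'joint_positions': array([-1.33420129,  0.41176629, -0.01272584,  1.59699174,  0.00562472,
        1.13429627, -0.08220455]), 'joint_vel': array([ 0.00016805, -0.00095896, -0.0008736 , -0.00221762,  0.00084163,
        0.00088779, -0.00162998]), 'effort': array([ 2.90590651e-03, -5.89105904e+01,  6.43970780e-01, -2.91714120e+01,
       -5.37612999e-02,  1.44630944e-02,  6.20979313e-05]), 'tool_pos': array([187.45740785, 595.73129864, 221.91366721]), 'tcp_rot': array([-4.76837962e-01, -3.10509289e+00,  2.23427018e-03]), 'ft_force': array([-0.66055202, -0.19526678, -0.55269556]), 'wrist_torque': array([-0.01588594,  0.01152437, -0.01789216]), 'grasp_force': 0.0, 'opening': 87.70688139554318} -18.700000000000003
```

View pics/scene.png

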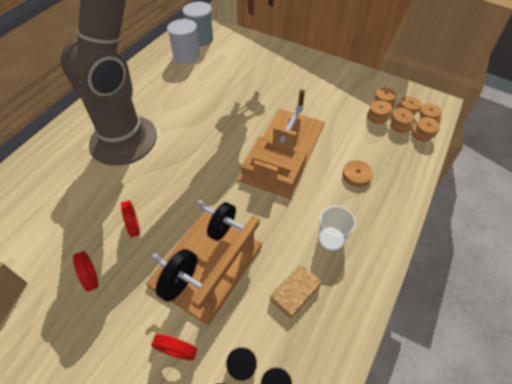

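View pics/top.png

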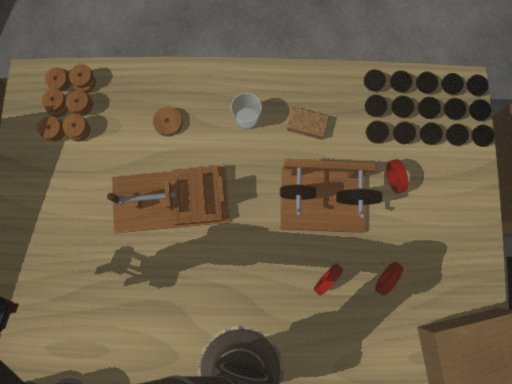

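The top view shows the stand with the small ring at (298,192) and the large ring at (359,197). The rack is at about (170,200), with the rod handle at (113,197) on its +y end. Red rings are at (327,279), (389,278) and (398,175).

```bash
python3 - <<'E'
from h import *
D=np.load("top.npz");P=D["P"];im=D["im"].astype(int)
print("bench z",np.nanmedian(P[230:260,250:270,2]),"valid",np.isfinite(P[...,2]).mean())
v,u=np.mgrid[:384,:512]
def rect(name,u0,u1,v0,v1,z0,z1,extra=True):
    m=(u>=u0)&(u<u1)&(v>=v0)&(v<v1)&(P[...,2]>z0)&(P[...,2]<z1)&extra
    q=P[m]; 
    if len(q)<5: print(name,"few",len(q));return
    r=cv2.minAreaRect(q[:,:2].astype(np.float32)); print(name,len(q),np.round(r[0],1),np.round(r[1],1),round(r[2],2),"z",np.median(q[:,2]).round(1))
hsv=cv2.cvtColor(D["im"],cv2.COLOR_BGR2HSV);brown=(hsv[...,1]>90)
rect("stand base",270,380,150,240,12,30,brown)
rect("crossbar",275,382,150,180,122,142,brown)
rect("rack base",105,235,160,240,5,16,brown)
rect("rack all",105,235,160,240,5,60,brown)
rect("rack walls",105,235,160,240,42,60,brown)
rect("end plates",105,235,160,240,92,110,brown)
rect("handle",100,130,180,210,118,150)
rect("rodlevel",120,175,185,210,70,92)
blk=(im.max(2)<50)
rect("small",275,320,180,205,60,200,blk);rect("large",330,385,180,210,60,200,blk)
for n,(a,b,c,d) in {"pegL":(290,305,165,220),"pegR":(352,370,165,220)}.items():
    g=(hsv[...,1]<60)&(hsv[...,2]>90);rect(n,a,b,c,d,110,150,g)
red=(hsv[...,1]>150)&((hsv[...,0]<6)|(hsv[...,0]>174))
for a in((310,345,260,300),(370,410,258,300),(380,415,155,195)): rect("red",*a,10,200,red)
E
```

```text
bench z 1.0492165341407826 valid 0.9961039225260416
stand base 3762 [ 494.1 -237. ] [249.4 189.3] 88.36 z 21.0
crossbar 767 [ 557.1 -237.5] [ 54.3 247.2] 0.91 z 133.7
rack base 3489 [485.9 224.3] [239.4 392.8] 1.35 z 11.1
rack all 5938 [485.9 224.3] [239.4 392.8] 1.35 z 13.6
rack walls 1895 [490.1 183. ] [160.9 258.6] 6.02 z 51.1
end plates 247 [487.1 208.3] [ 70.8 309.1] 6.26 z 101.1
handle 53 [469.5 356. ] [15.9 16.5] 35.28 z 138.4
rodlevel 322 [468.8 268.4] [ 60.9 156.1] 12.51 z 80.5
small 375 [ 494.4 -151. ] [23.  93.5] 0.55 z 138.5
large 535 [ 485. -317.] [117.7  22.9] 88.4 z 146.5
pegL 145 [ 494.8 -150.6] [ 11.9 129.2] 87.71 z 125.5
pegR 142 [ 491.6 -320.4] [  9.5 132.2] 89.0 z 125.2
red 344 [ 259.3 -239. ] [23.6 91.3] 48.51 z 90.2
red 332 [ 263.4 -411.9] [24.2 92.7] 54.45 z 89.1
red 498 [ 558.5 -446.7] [95.3 25.5] 15.35 z 80.1
```

```bash
cat >> h.py <<'E'
def measure(P,im):
    """stand / rack features from a world cloud"""
    hsv=cv2.cvtColor(im,cv2.COLOR_BGR2HSV);X,Y,Z=P[...,0],P[...,1],P[...,2]
    sel=lambda x0,x1,y0,y1,z0,z1:(X>x0)&(X<x1)&(Y>y0)&(Y<y1)&(Z>z0)&(Z<z1)
    def rep(n,m):
        q=P[m]
        if len(q)<15: print(n,len(q));return
        r=cv2.minAreaRect(q[:,:2].astype(np.float32));print(n,len(q),"mean",q.mean(0).round(1),"rect",np.round(r[0],1),np.round(r[1],1),round(r[2],1))
    rep("crossbar",sel(540,610,-380,-90,128,140)&(hsv[...,1]>80))
    rep("plate far",sel(400,560,60,125,93,112)); rep("plate near",sel(400,560,190,300,93,112))
    rep("walls",sel(380,600,20,245,45,58)); rep("handle",sel(420,520,320,400,128,150))
    blk=im.max(2)<50
    rep("small",sel(440,540,-220,-80,120,170)&blk);rep("large",sel(440,540,-390,-250,120,180)&blk)
    for n,a in (("pegL",-151),("pegR",-320)): rep(n+" tip",sel(400,450,a-20,a+20,110,150))
    rep("rod",sel(420,520,225,330,74,90))
E
python3 - <<'E'
from h import *
for n in("top","scene"):
    D=np.load(n+".npz");print(n);measure(D["P"],D["im"])
# reachability
for p,yaw in (((497,-151,132),0),((485,-319,132),0),((490,90,105),6),((490,165,105),6),((470,356,130),6),((470,250,130),6)):
  for base in (0,90,180,270):
    a=np.radians(base+yaw);Rm=R.from_euler('z',a)*R.from_rotvec([np.pi,0,0]) 
    for z in (p[2],p[2]+150):
      q=inverse_kinematics([p[0],p[1],z],Rm.as_rotvec()); print(p[:2],base,z,None if q is None else np.round(q,2).tolist())
E
```

```text
top
crossbar 714 mean [ 569.5 -234.9  133.8] rect [ 570.2 -237. ] [247.5  22.9] 88.9
plate far 62 mean [511.2  63.7 100.8] rect [503.2  64.1] [70.5  8.6] 2.3
plate near 119 mean [487.  209.3 100.7] rect [486.7 209.6] [70.2 12.5] 6.4
walls 1838 mean [493.1 137.5  51.1] rect [495.1 134.7] [160.9 161.3] 6.0
handle 43 mean [469.6 355.4 138.2] rect [469.5 356. ] [15.9 16.5] 35.3
small 285 mean [ 493.7 -149.7  141.5] rect [ 495.3 -151.6] [89.7 21.8] 88.9
large 410 mean [ 483.1 -313.8  149.7] rect [ 485.  -317.1] [115.8  22.9] 88.4
pegL tip 30 mean [ 439.2 -148.1  135.5] rect [ 439.9 -148.5] [11.6 19.4] 84.6
pegR tip 42 mean [ 437.8 -319.6  132. ] rect [ 437.6 -320.6] [11.7 24.3] 88.5
rod 202 mean [478.4 277.   79.9] rect [478.9 277.5] [ 15.8 105.4] 6.2
scene
crossbar 1008 mean [ 571.9 -249.   132. ] rect [ 571.4 -239.4] [247.7  24.2] 88.9
plate far 54 mean [511.7  63.9  98.7] rect [503.1  65.1] [69.   9.9] 0.1
plate near 97 mean [486.7 207.6  98.3] rect [486.9 209.5] [69.6 16.1] 4.7
walls 1387 mean [497.5 137.3  49. ] rect [494.8 133.9] [161.  161.3] 6.3
handle 32 mean [472.2 352.9 134.8] 
[... 2736 characters left out ...]
.96]
(470, 356) 180 280 [-0.78, 0.31, 0.06, 1.61, -0.02, 1.22, 0.96]
(470, 356) 270 130 [-0.52, 0.46, -0.28, 1.77, 0.15, 0.93, 2.38]
(470, 356) 270 280 [-0.57, 0.32, -0.21, 1.6, 0.07, 1.23, 2.45]
(470, 250) 0 130 [-1.07, 0.41, 0.63, 1.95, -0.31, 0.88, -1.75]
(470, 250) 0 280 [-1.1, 0.22, 0.63, 1.77, -0.14, 1.19, -1.9]
(470, 250) 90 130 [-0.9, 0.37, 0.41, 1.94, -0.19, 0.86, -0.29]
(470, 250) 90 280 [-0.93, 0.21, 0.42, 1.76, -0.09, 1.19, -0.38]
(470, 250) 180 130 [-0.66, 0.36, 0.11, 1.93, -0.05, 0.86, 1.14]
(470, 250) 180 280 [-0.71, 0.2, 0.15, 1.75, -0.03, 1.19, 1.13]
(470, 250) 270 130 [-0.42, 0.37, -0.2, 1.91, 0.09, 0.87, 2.58]
(470, 250) 270 280 [-0.51, 0.21, -0.08, 1.74, 0.02, 1.19, 2.65]
```

Both views agree to about 2 mm, and the sizes check out: crossbar 23x247 at z 133, plate 70x12 at z 100, walls at z 50. I'll go above the large ring and take one close look with the wrist camera.

```bash
cat >> h.py <<'E'
def rot(deg): return (R.from_euler('z',np.radians(deg))*R.from_rotvec([np.pi,0,0])).as_rotvec()
SY,RY=-1.2,6.2   # yaw of stand, rack (deg)
def fr(o,yaw): 
    c,s=np.cos(np.radians(yaw)),np.sin(np.radians(yaw)); return lambda x,y:np.array([o[0]+c*x-s*y,o[1]+s*x+c*y])
stand=fr((495.8,-236.3),SY); rack=fr((485.7,219.2),RY)
def xyz(p,z): return [float(p[0]),float(p[1]),float(z)]
def look(name):
    c=cam("wrist");im,dep=read_camera("wrist");P=cloud(dep,*c);P[dep==0]=np.nan
    cv2.imwrite(f"pics/{name}.png",im);return im,P
def st():
    s=arm.read_state();print("t",round(s["clock"],2),"pos",np.round(s["tool_pos"],1),"F",np.round(s["ft_force"],1),"open",round(s["opening"],1),"gf",round(s["grasp_force"],1),"j7",round(s["joint_positions"][6],2));return s
E
python3 - <<'E'
from h import *
arm.move_ptp([420,150,330],rot(130))
arm.move_ptp(xyz(stand(-30,-85),260),rot(90+SY));st()
im,P=look("w1");measure(P,im)
st()
E
```

```text
t 3.71 pos [ 464.9 -319.2  259.9] F [ 0.2  0.8 -0.3] open 87.7 gf 0.0 j7 0.91
crossbar 5266 mean [ 568.  -244.3  133.1] rect [ 568.5 -254.9] [216.1  23.5] 88.4
plate far 0
plate near 0
walls 0
handle 0
small 1765 mean [ 494.7 -174.2  141.4] rect [ 495.2 -172.2] [51.9 23.6] 88.4
large 2558 mean [ 485.  -309.4  152.8] rect [ 485.1 -317.2] [110.1  23.6] 88.6
pegL tip 351 mean [ 440.3 -152.   132.8] rect [ 439.6 -150.7] [20.8 11. ] 0.4
pegR tip 277 mean [ 437.4 -318.4  131.9] rect [ 437.3 -319.4] [24.5 11.5] 3.6
rod 0
t 3.76 pos [ 464.9 -319.3  260. ] F [-0.   0.2  0.3] open 87.7 gf 0.0 j7 0.91
```

View pics/w1.png

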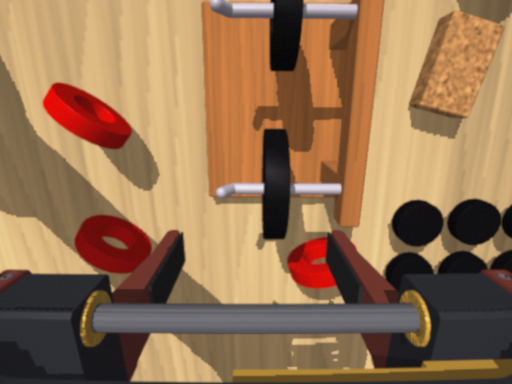

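The close view shows the large ring at (275,183) on its peg and the small ring at (286,35). The red ring at (320,262) is off the gripper's line. The stand estimate moves by about 1 mm. Next: grasp, lift 27 mm and withdraw.

```bash
sed -i 's/^SY,RY=.*/SY,RY=-1.5,6.2/; s/(495.8,-236.3)/(494.8,-235.6)/' h.py
cat >> h.py <<'E'
def pick(gx,gy,z,effort):
    o=rot(90+SY); p=stand(gx,gy)
    arm.move_ptp(xyz(p,z+60),o); arm.move_linear(xyz(p,z),80); st()
    grasp(effort); s=st(); return p
def off(gx,gy,z):
    arm.move_linear(xyz(stand(gx,gy),z+27),60); arm.hold(.2); st()
    arm.move_linear(xyz(stand(gx-105,gy),z+27),120); st()
E
python3 - <<'E'
from h import *
pick(-4,-85,140,40)
im,P=look("w2");measure(P,im)
off(-4,-85,140)
im,P=look("w3")
E
```

```text
t 5.03 pos [ 488.7 -320.8  140.3] F [ 0.1 -0.7 -0.2] open 87.6 gf 0.0 j7 1.0
t 6.03 pos [ 488.3 -320.5  140. ] F [-1.5 -0.5  1.4] open 23.8 gf 40.0 j7 1.0
crossbar 10590 mean [ 567.4 -257.   133. ] rect [ 568.1 -270.3] [167.4  23.1] 88.3
plate far 0
plate near 0
walls 0
handle 0
small 1270 mean [ 495.3 -191.7  128.8] rect [ 495.3 -191.8] [10.9 22.7] 88.6
large 6060 mean [ 489.4 -302.9  154. ] rect [ 488.8 -306.8] [89.7 25.8] 88.3
pegL tip 0
pegR tip 787 mean [ 437.9 -317.8  131.9] rect [ 437.9 -319.4] [11.5 24.3] 88.4
rod 0
t 6.88 pos [ 488.4 -320.3  166.7] F [-0.4  0.  -1.6] open 24.1 gf 40.0 j7 0.98
t 7.9 pos [ 384.5 -317.6  167.1] F [-0.5  0.2 -1.4] open 23.7 gf 40.0 j7 1.04
```

View pics/w3.png

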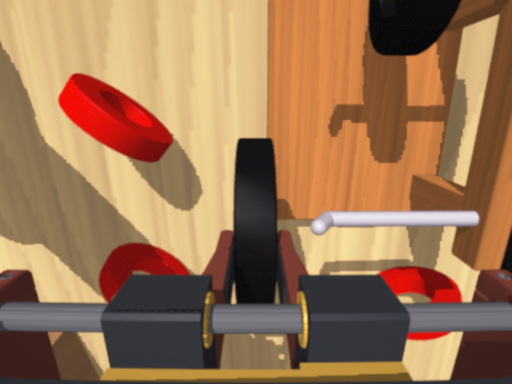

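The ring is off the peg, held upright between the fingers at (255,215). Next I carry it over the large cradle and measure the rack from close by.

```bash
python3 - <<'E'
from h import *
p=arm.read_state()["tool_pos"]
arm.move_linear([p[0],p[1],270],150)
arm.move_ptp(xyz(rack(-10,-122),250),rot(180+RY));st()
im,P=look("w4")
X,Y,Z=P[...,0],P[...,1],P[...,2]
# express in rack frame
c,s=np.cos(np.radians(RY)),np.sin(np.radians(RY));o=rack(0,0)
x=(X-o[0])*c+(Y-o[1])*s;y=-(X-o[0])*s+(Y-o[1])*c
np.savez("w4.npz",im=im,P=P,x=x,y=y)
for n,m in {"plates":(Z>92)&(Z<106)&(abs(x)<60)&(abs(y+80)<100),"walls":(Z>43)&(Z<57)&(abs(x)<100)&(abs(y+80)<100)}.items():
    print(n,m.sum()); 
    h,e=np.histogram(y[m],np.arange(-176,16,4)); print({int(a):int(b) for a,b in zip(e,h) if b})
E
```

```text
t 10.36 pos [489.1  95.4 250.1] F [ 0.6 -0.  -0.8] open 23.9 gf 40.0 j7 1.67
plates 1459
{-168: 19, -164: 216, -160: 216, -156: 227, -16: 312, -12: 224, -8: 211, -4: 34}
walls 6989
{-164: 3, -160: 4, -156: 43, -152: 126, -148: 66, -144: 57, -140: 73, -136: 51, -132: 51, -128: 51, -124: 67, -120: 48, -116: 48, -112: 64, -108: 58, -104: 87, -100: 183, -96: 354, -92: 339, -88: 348, -84: 348, -80: 352, -76: 373, -72: 377, -68: 383, -64: 281, -60: 157, -56: 165, -52: 156, -48: 161, -44: 165, -40: 167, -36: 157, -32: 457, -28: 375, -24: 336, -20: 327, -16: 120, -12: 5, -8: 6}
```

View pics/w4.png

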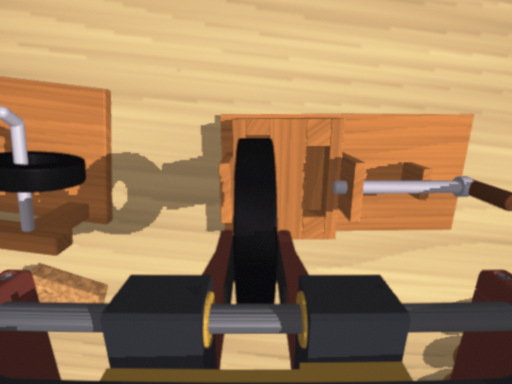

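The view shows the ring held over the rack, with the small slot at (315,180) and the rod at (340–465,187). The plates' y matches the model within 1 mm. Next, the x centre and yaw, measured with both plates.

```bash
python3 - <<'E'
import numpy as np
D=np.load("w4.npz");x,y,Z=D["x"],D["y"],D["P"][...,2]
for n,(a,b) in {"far":(-168,-150),"near":(-18,-2)}.items():
    m=(Z>93)&(Z<106)&(y>a)&(y<b)&(abs(x)<60);print(n,"x",np.percentile(x[m],[.5,99.5]).round(1),"y",np.percentile(y[m],[.5,99.5]).round(1),"y vs x slope deg",np.degrees(np.polyfit(x[m],y[m],1)[0]).round(2))
# small slot: x extent of floor, y extent of floor
m=(Z>15)&(Z<30)&(abs(y+47)<22)&(abs(x)<60);print("floor",m.sum(),np.percentile(x[m],[1,99]).round(1),np.percentile(y[m],[1,99]).round(1))
m=(Z>45)&(Z<56)&(abs(x)<100)&(y>-170)&(y<0);print("walls x",np.percentile(x[m],[.3,99.7]).round(1))
E
```

```text
far x [-35.2  33.7] y [-164.5 -152.4] y vs x slope deg 0.11
near x [-35.7  34.3] y [-15.6  -3.3] y vs x slope deg -0.12
floor 1299 [-43.9  46.8] [-56.6 -31.2]
walls x [-80.1  79.1]
```

```bash
cat >> h.py <<'E'
rack=fr((485.1,219.6),RY)
def place(y,zfin):
    o=rot(180+RY);p=rack(0,y)
    arm.move_linear(xyz(p,zfin+60),120,o);f0=arm.read_state()["ft_force"]
    for z in (*range(int(zfin)+45,int(zfin),-5),zfin):
        arm.move_linear(xyz(p,z),60);s=arm.read_state();df=s["ft_force"]-f0
        if np.linalg.norm(df)>12: print("contact at",z,df.round(1));break
    return st()
E
python3 - <<'E'
from h import *
place(-122,113)
E
```

```text
t 13.86 pos [498.1  98.3 112.7] F [ 0.  -0.2 -2.2] open 24.0 gf 40.0 j7 1.88
```

```bash
python3 - <<'E'
from h import *
open_gripper();st()
p=rack(0,-122)
arm.move_linear(xyz(p,250),150);st()
arm.move_ptp(xyz(stand(1,85),250),rot(90+SY));
pick(1,85,133,40)
im,P=look("w5");measure(P,im)
off(1,85,133)
p=arm.read_state()["tool_pos"]
arm.move_linear([p[0],p[1],270],150)
arm.move_ptp(xyz(rack(-10,-47),250),rot(180+RY));st()
im,P=look("w6")
E
```

```text
t 14.94 pos [498.3  98.3 113. ] F [-0.8  0.3  0.2] open 87.6 gf 0.0 j7 1.88
t 16.01 pos [497.8  98.4 249.3] F [ 0.9 -0.3 -0.6] open 87.9 gf 0.0 j7 1.7
t 18.23 pos [ 498.2 -151.   133.3] F [-0.3  0.5  0.9] open 87.8 gf 0.0 j7 0.83
t 19.23 pos [ 497.9 -150.7  133. ] F [-0.7  0.1  0.1] open 23.9 gf 40.0 j7 0.83
crossbar 3394 mean [ 570.2 -140.9  133. ] rect [ 571.3 -144.5] [63.8 22.5] 88.9
plate far 0
plate near 0
walls 0
handle 0
small 5382 mean [ 498.3 -138.9  143.9] rect [ 497.9 -146.5] [82.7 26.4] 87.5
large 0
pegL tip 744 mean [ 440.6 -147.7  132.9] rect [ 439.4 -149.1] [11.6 21.2] 88.3
pegR tip 0
rod 0
t 20.08 pos [ 497.9 -150.5  159.7] F [-0.7 -0.1 -1.5] open 24.0 gf 40.0 j7 0.8
t 21.11 pos [ 393.8 -147.8  160.2] F [ 0.1  0.1 -1.5] open 24.0 gf 40.0 j7 0.78
t 23.64 pos [480.4 170.7 249.9] F [-0.4  0.6 -0.4] open 23.3 gf 40.0 j7 1.51
```

View pics/w6.png

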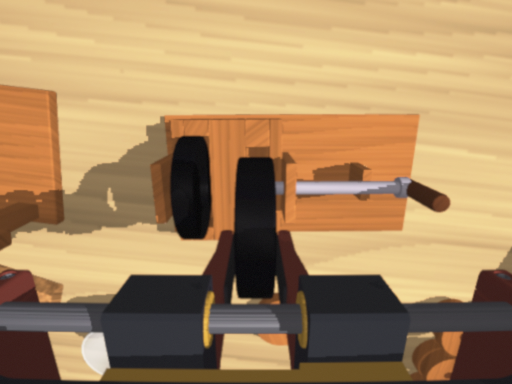

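Both look good: the large ring is in its cradle at (190,187), and the small ring is held upright at (255,225). The rod tip shows slightly inside the near plate, so I'll check it against the small slot and then lower.

```bash
python3 - <<'E'
from h import *
D=np.load("w4.npz");x,y,Z=D["x"],D["y"],D["P"][...,2]
m=(Z>68)&(Z<86)&(abs(x)<12)&(y>-70)&(y<-16.5);tip=np.percentile(y[m],2) if m.sum() else 0;print("tip y",m.sum(),tip)
if tip>-34: place(-47,106)
E
```

```text
tip y 165 -29.359095153306832
t 27.2 pos [490.  172.8 105.7] F [ 0.4 -0.2 -1.7] open 23.7 gf 40.0 j7 1.71
```

```bash
python3 - <<'E'
from h import *
open_gripper();st()
arm.move_linear(xyz(rack(0,-47),250),150)
arm.move_ptp(xyz(rack(0,75),300),rot(90+RY));st()
im,P=look("w7");np.savez("w7.npz",im=im,P=P)
def inr(P):
    c,s=np.cos(np.radians(RY)),np.sin(np.radians(RY));o=rack(0,0);X,Y=P[...,0]-o[0],P[...,1]-o[1];return X*c+Y*s,-X*s+Y*c,P[...,2]
def chk(P,im):
    x,y,Z=inr(P);blk=im.max(2)<60
    for n,a,b in(("large",-145,-95),("small",-70,-22)):
        m=blk&(y>a)&(y<b)&(abs(x)<75)&(Z>55)&(Z<150)
        if m.sum()>20:
            r=cv2.minAreaRect(np.c_[x[m],y[m]].astype(np.float32));print(n,m.sum(),np.round(r[0],1),np.round(r[1],1),round(r[2],1),"top",np.percentile(Z[m],99).round(1))
    m=(Z>128)&(Z<146)&(y>90)&(abs(x)<40);print("handle",m.sum(),"x",np.percentile(x[m],[1,50,99]).round(1),"y",np.percentile(y[m],[1,50,99]).round(1),"z",np.percentile(Z[m],[50,99]).round(1)) if m.sum() else print("no handle")
chk(P,im)
im2,d2=read_camera("top");c=cam("top");print("top");chk(cloud(d2,*c),im2)
E
```

```text
t 28.28 pos [490.2 172.9 106. ] F [ 0.  -0.7 -0.6] open 88.0 gf 0.0 j7 1.71
t 30.77 pos [477.  293.6 299.6] F [ 0.3 -0.4  0.2] open 88.1 gf 0.0 j7 -0.0
large 1235 [  -0.4 -120.5] [ 22.3 120.1] 90.0 top 108.9
small 1806 [ -0.4 -44.2] [30.7 94.9] 87.7 top 122.6
handle 261 x [-9.9 -1.2  7.6] y [129.8 138.6 147.9] z [138.5 140.8]
top
large 438 [  -3.  -124.7] [118.5  24.4] 0.2 top 137.2
small 369 [ -2.6 -43.9] [93.6 35. ] 0.2 top 126.3
no handle
```

View pics/w7.png

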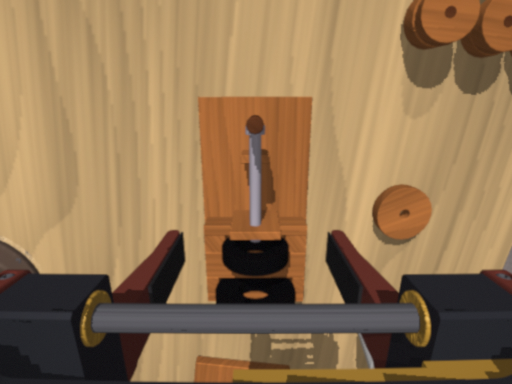

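The view shows both rings upright in their slots at (255,257) and (255,292), and the small ring's top is at 122.6 mm as it should be. The handle is at (255,124), rack (-1,139). Next I grasp it and push to the stop.

```bash
python3 - <<'E'
from h import *
o=rot(90+RY);z=107;h0=138.8
arm.move_ptp(xyz(rack(-1,h0),200),o);arm.move_linear(xyz(rack(-1,h0),z),100);st()
grasp(40);st()
f0=arm.read_state()["ft_force"];u=rack(0,1)-rack(0,0)
y=h0
while y>h0-146:
    y-= 20 if y>h0-105 else 3
    arm.move_linear(xyz(rack(-.5,y),z),60)
    f=(arm.read_state()["ft_force"]-f0)[:2]@u
    if f>14: break
print("y",y,"travelled",h0-y,"F",f);st()
E
```

```text
t 32.49 pos [469.6 357.6 107.6] F [-0.3 -0.4  0.9] open 87.8 gf 0.0 j7 0.06
t 33.55 pos [469.6 357.5 107. ] F [ 3.1  1.4 -2.5] open 19.2 gf 40.0 j7 0.06
y 3.8000000000000114 travelled 135.0 F 19.11251617388664
t 37.7 pos [483.7 231.  107. ] F [ 3.4 20.6 -7.3] open 19.3 gf 40.0 j7 0.28
```

```bash
python3 - <<'E'
from h import *
open_gripper();s=st()
p=s["tool_pos"];arm.move_linear([p[0],p[1],260],120)
arm.move_ptp(xyz(rack(0,70),280),rot(90+RY));st()
im,P=look("w8")
c,s_=np.cos(np.radians(RY)),np.sin(np.radians(RY));o=rack(0,0);X,Y=P[...,0]-o[0],P[...,1]-o[1];x,y,Z=X*c+Y*s_,-X*s_+Y*c,P[...,2]
m=(Z>128)&(Z<146)&(y>-25)&(y<60)&(abs(x)<40);print("handle",m.sum(),np.percentile(x[m],[1,50,99]).round(1),np.percentile(y[m],[1,50,99]).round(1))
m=(Z>60)&(Z<90)&(abs(x)<25)&(y>-3)&(y<60);h,e=np.histogram(y[m],np.arange(-4,60,4));print(dict(zip(e.tolist(),h.tolist())))
cv2.imwrite("pics/w8c.png",cv2.resize(im[120:330,130:390],None,fx=3,fy=2.8)[:600,:800])
E
```

```text
t 38.83 pos [484.2 223.3 107. ] F [ 0.3 -0.3 -0.2] open 87.9 gf 0.0 j7 0.28
t 40.64 pos [477.2 290.4 279.4] F [ 0.4 -0.1 -0.2] open 87.7 gf 0.0 j7 0.02
handle 260 [-10.5  -1.2   8. ] [ 3.1 14.2 21.2]
{-4: 7, 0: 5, 4: 8, 8: 9, 12: 5, 16: 40, 20: 43, 24: 0, 28: 0, 32: 0, 36: 0, 40: 0, 44: 0, 48: 0, 52: 0}
```

View pics/w8c.png

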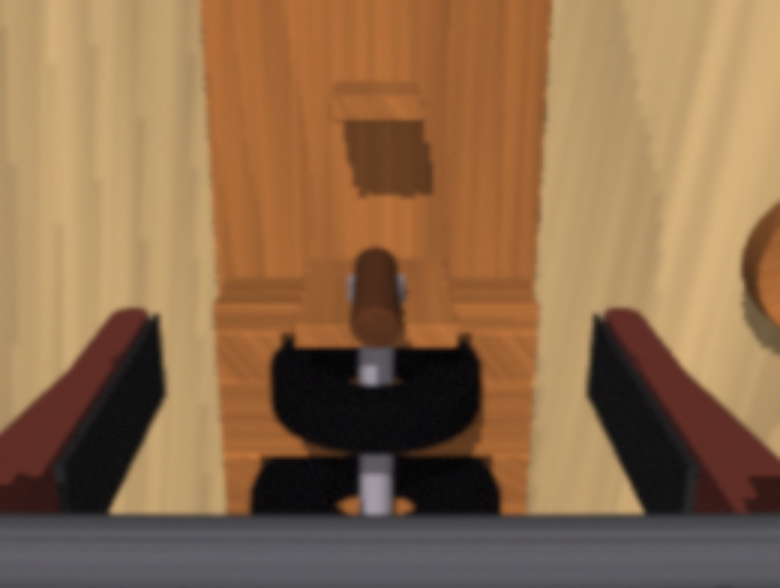

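The rod passes through both rings and the handle is at rack y≈12. I'll check whether the collar really meets the plate by looking from straight above.

```bash
python3 - <<'E'
from h import *
arm.move_ptp(xyz(rack(50,8),165),rot(180+RY));st()
im,P=look("w9")
c,s_=np.cos(np.radians(RY)),np.sin(np.radians(RY));o=rack(0,0);X,Y=P[...,0]-o[0],P[...,1]-o[1];x,y,Z=X*c+Y*s_,-X*s_+Y*c,P[...,2]
m=(abs(x)<35)&(y>-20)&(y<35)&(Z>60)
v,u=np.where(m);print(u.min(),u.max(),v.min(),v.max())
for xs in((-16,-11),(11,16)):
    k=(x>xs[0])&(x<xs[1])&(y>-20)&(y<35)
    print(xs,[(int(a),np.round(np.median(Z[k&(y>=a)&(y<a+3)]),0) if (k&(y>=a)&(y<a+3)).any() else None) for a in range(-20,35,3)])
a,b=max(u.min()-50,0),max(v.min()-30,0);cv2.imwrite("pics/w9c.png",cv2.resize(im[b:b+170,a:a+220],None,fx=3.5,fy=3.5,interpolation=cv2.INTER_CUBIC))
E
```

```text
t 42.05 pos [534.  232.5 165.1] F [-0.3 -0.4 -0.4] open 87.8 gf 0.0 j7 1.54
133 381 104 383
(-16, -11) [(-20, np.float64(51.0)), (-17, np.float64(101.0)), (-14, np.float64(100.0)), (-11, np.float64(101.0)), (-8, np.float64(101.0)), (-5, np.float64(77.0)), (-2, np.float64(11.0)), (1, np.float64(44.0)), (4, np.float64(76.0)), (7, np.float64(11.0)), (10, np.float64(11.0)), (13, np.float64(11.0)), (16, np.float64(10.0)), (19, np.float64(10.0)), (22, np.float64(11.0)), (25, np.float64(10.0)), (28, np.float64(10.0)), (31, np.float64(10.0)), (34, np.float64(10.0))]
(11, 16) [(-20, None), (-17, np.float64(100.0)), (-14, np.float64(101.0)), (-11, np.float64(101.0)), (-8, np.float64(101.0)), (-5, np.float64(100.0)), (-2, np.float64(75.0)), (1, None), (4, None), (7, None), (10, None), (13, None), (16, None), (19, None), (22, None), (25, None), (28, np.float64(10.0)), (31, np.float64(11.0)), (34, np.float64(10.0))]
```

View pics/w9c.png

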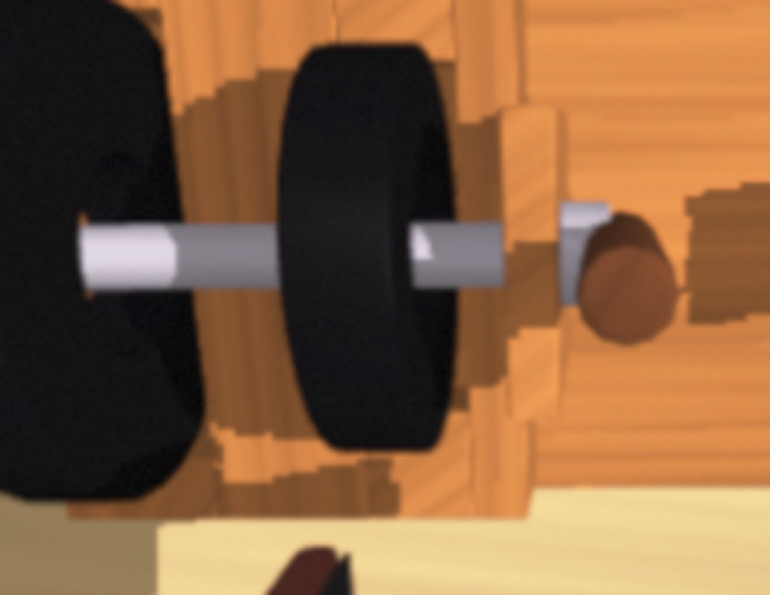

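The collar is up against the plate (gap about 1 mm or less), the rod is through both rings, and both stand upright. I'll retreat and hand in.

```bash
python3 - <<'E'
from h import *
arm.move_linear(xyz(rack(50,8),300),150);arm.hold(.3);st()
print(arm.finish_job())
E
```

```text
t 43.45 pos [533.8 232.8 299.5] F [0.  0.1 0.9] open 87.9 gf 0.0 j7 1.45
the job is handed in; nothing more can be done
None
```

I handed the job in at 43 s: both rings are standing in their own cradles and the rod is pushed to its stop through both, by my last wrist-camera look (no verdict came back).

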